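# Flip the kickstand down and hold the tart display rack upright

### The arm

A 6-joint arm with a two-finger parallel gripper is mounted at the origin on the work surface. World frame = base frame: x ahead of the robot, y to its left, z up, the work surface at z = 0. Lengths are in m, angles in rad, forces in N, time in s.
With the tool pointing down it reaches from about 0.4 to 0.825 m from the base axis. Payload 7 kg.
Tool frame: the origin (TCP) lies midway between the tips of the shut fingers; the grasp point (between the pads) lies 19 mm behind it (grip_point_offset is the distance from the TCP to the grasp point, in m); z points along the fingers, y is the line along which they close (so a half turn about z gives the same grasp; the last joint's range is limited). The gripper opens to 88 mm and grips with 3 to 60 N. Pads are 19 mm wide; open, the fingers measure 130 mm over their backs; the gripper's body (78 mm by 193 mm) begins 47 mm behind the grasp point.
Start: joints at [-0.943, 0.359, 0.012, 0, -1.224, -0.288], TCP at [0.225, -0.636, 0.227] pointing down, gripper open.
Joint ranges: [-3.07, 3.07], [-1.43, 2.12], [-1.02, 1.25], [-3.03, 1.67], [-3.05, -0], [-3.03, 3.03]. Speed limits (rad/s): [2.39, 2.39, 3.01, 3.14, 3.14, 3.14].

### API

Orientations are given as [roll, pitch, yaw] about the fixed x, y, z axes, in that order (R = Rz(yaw) Ry(pitch) Rx(roll)).
In Python, from station import get_state, grab_frame, camera_params, job_done, grip_point_offset gives the robot as it stands.
- The arm moves only by the shell command python3 -m creep 'ROWS' [FORCE]. ROWS is JSON, a list that holds one entry, the list of rows, each a list of 7 numbers: the finger opening in cm, from 0 to 8.76, then the shift along the tool's x, y, z in cm, then the turn, a rotation vector about the tool's x, y, z in rad. In form: [[[fingers, tx, ty, tz, wx, wy, wz], ...]]. A call has 1 to 20 rows; each row is the pose to reach, as a shift and turn from the pose commanded when the call began, along the tool's axes at that moment; what a row does not reach only later rows make up. A row lasts 1/8 s, in which the tool goes at most 62.5 mm and 10.7 degrees, less where a joint would pass 70% of its speed; a pose out of reach is approached as far as the arm can. A call with a gripper value outside its range is refused whole. The fingers move at their own pace and stop on an object; FORCE is the grip in N (left out, the last holds). Time passes only in rows, so rows that repeat a pose let the fingers close. It gives the time, the measured TCP pose, the force, the opening and the grip force at its end, in the units of the state.
- get_state(): the state, without advancing time (a new reading comes with each control period).
- grab_frame(name): name is "side" or "top"; returns the picture (384x512x3 uint8, blue, green, red); there is no depth.
- camera_params(name): a dict with "vertical_fov" (degrees; the focal length in pixels is half the picture's height over the tangent of half this angle, whatever the lens; pixels are square), "cx", "cy" (the principal point, pixels), "view" (4x4, takes a point from world to camera coordinates). Camera axes: x right, y down, z forward; pixel columns grow to the right and rows downward; lengths in m; the calibration is good to about 2 mm. A picture is of the moment at which its call begins. camera_params takes no time and is no camera call.
- job_done(): hands the job in; it is judged then, once.
The state is a dict: "t": time; "q": joint angles; "qd": joint speeds; "joint_efforts": joint torques, N m; "eef_pos": TCP position; "ee_rot": TCP orientation; "force": force on the tool from outside, world axes, zero at the start; "moment": the same for the moment, N m; "width": finger opening in m; "gripper_force": force on a finger pad.
Only numpy, scipy, OpenCV 4.12 (cv2) and the standard library are available. Lean on these libraries where they do the work, as an engineer would, in place of code of your own. Each camera call takes 0.05 s, during which the arm holds its last target. There are 200 camera calls.

### The job

The tart display rack is leaning back on its rests. While it still leans there, flip its red kickstand down past its spring's centre until it stays fully down; then take the rack by its wooden top bar, bring it upright and hold it there for loading: finish still holding it, upright and still, because it tips over if let go. Do not let the rack fall forward onto the kickstand, and leave the loose tart, the jar and the cutter where they are.

Things in the scene. Friction and masses are not known exactly. Their poses are not given: they have to be found in the camera images.
- base: Fixed aluminium base plate of the rack, 10 mm thick, on the counter. Origin on the counter under the rack's hinge; x = the rack's front (side with the display tarts), pointing away from the robot within 0.55 rad. The plate spans x -90 to 150, y -100 to 100 mm. Two grey rear rests, 16 mm square, tops 90 mm high, at x -52, y +-60 mm.
- base_hinge (a point): Middle of the rack's hinge axis, 30 mm above the counter over the base's origin; the axis runs along the base's y. 'Rack frame' below: origin here, x to the front, y along the hinge, z up along the posts, leaning with the rack. The rack is a black wire frame 160 mm wide, 10 mm posts at y +-75; three fixed display tarts on its front at z 155 to 205, reaching x 45 mm.
- rack (a joint): Lean of the rack: 0 = upright, negative = back (base -x), positive = forward (base +x). Starts at the back stop, -0.35, kept there by its weight (about 0.8 kg in all, roughly 0.2 to 0.3 N m about the hinge). Swings freely. Let go upright, it tips over (the tarts pull it forward); with the kickstand down it would land on it at about +0.18.
- top_bar: Round wooden grip bar on top of the rack, 16 mm in diameter, 170 mm long along its y axis (parallel to the hinge). It is a sleeve that turns easily about its own length, so the gripper may keep its tilt while the rack swings. Origin at its middle, always at rack frame (0, 0, 250) mm. Between the posts the space is free to 35 mm below the bar's centre.
- leg (a joint): Kickstand angle q: 0 = stowed, sticking out sideways along rack +y; pi/2 = fully down on its stop. An over-centre spring drives it back to 0 below about 0.7 rad, on to pi/2 by itself above; 2 to 3 N at the tip flips it. The bar points along cos q (0,1,0) + sin q (0.523,0,-0.853) in the rack frame: it swings down, splayed 0.55 rad to the front.
- leg_pivot (a point): Pivot of the kickstand, on the centre line of its bar, in front of the steel hub: rack frame (35, 50, 120) mm. Axes are the leg's: y runs along the bar from the pivot to the foot.
- foot: Black rubber ball, 22 mm in diameter, on the free end of the red kickstand bar (bar 12 mm in diameter, 130 mm from pivot to ball centre). Origin at its centre. With the leg down and the rack upright it hangs about 17 mm clear of the base plate.
- tart: Loose bystander: small tart with purple glaze, 47 mm in diameter, 19 mm high, origin under its centre.
- jar: Loose bystander: clear jar with an orange cap, 44 mm in diameter, 60 mm high, origin under its centre.
- cutter: Loose bystander: steel ring cutter, 60 mm in diameter, 30 mm high, origin under its centre.

How it is judged:
By the outcome, as a careful person would: the job done as asked, in the order asked, and still so for the second after the job is handed in, while the arm keeps its last pose, push and grip.
It also fails if it takes over 53 s, if anything falls off the work surface, if the arm or the gripper's body presses on something with over 40 N, if the wrist force passes 120 N, or if a joint passes its speed limit or range.

## Working session

There is one attempt and no reset: what is moved stays moved. The work goes in short steps, Python scripts to look and compute and a shell command to move; the robot and the scene stay as the last step left them, time stands still between calls to the robot, and variables do not carry over. Pictures are saved under pics/ and viewed, at most 10 in all, crops included, and the job is handed in when it is done.

```bash
mkdir -p pics; ls
python3 - <<'E'
from station import *
import cv2,numpy as np
np.set_printoptions(precision=4,suppress=True)
for n in("side","top"):
    f=grab_frame(n); cv2.imwrite(f"pics/{n}0.png",f); print(n,camera_params(n))
print(get_state(),grip_point_offset)
E
```

```text
pics
side {'vertical_fov': 56.293171154731, 'cx': 256.64801677667634, 'cy': 193.12049361566343, 'view': array([[ 0.7047,  0.7095, -0.0105, -0.3911],
       [ 0.5343, -0.5403, -0.6501, -0.1926],
       [-0.4669,  0.4525, -0.7598,  1.1661],
       [ 0.    ,  0.    ,  0.    ,  1.    ]])}
top {'vertical_fov': 53.88985870592424, 'cx': 258.4757453915604, 'cy': 190.16074316399738, 'view': array([[ 0.0118, -0.9999, -0.0021, -0.0415],
       [-0.9979, -0.0117, -0.0638,  0.6121],
       [ 0.0638,  0.0029, -0.998 ,  1.021 ],
       [ 0.    ,  0.    ,  0.    ,  1.    ]])}
{'t': 0.1, 'q': array([-0.9429,  0.3593,  0.0112, -0.0003, -1.2241, -0.2881]), 'qd': array([-0.0007, -0.0026,  0.0022,  0.0024,  0.0015,  0.0002]), 'joint_efforts': array([ -0.0023, -58.4162,  29.3748,   7.0156,   0.0101,  -0.0001]), 'eef_pos': array([ 0.2248, -0.636 ,  0.2257]), 'ee_rot': array([ 3.1401, -0.0001, -2.8019]), 'force': array([-0.1283,  0.5433, -0.1423]), 'moment': array([0.026 , 0.0211, 0.004 ]), 'gripper_force': 0.0, 'width': 0.08781947708173286} 0.0188
```

View pics/side0.png

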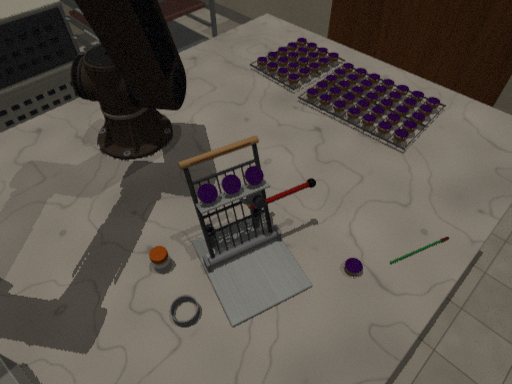

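View pics/top0.png

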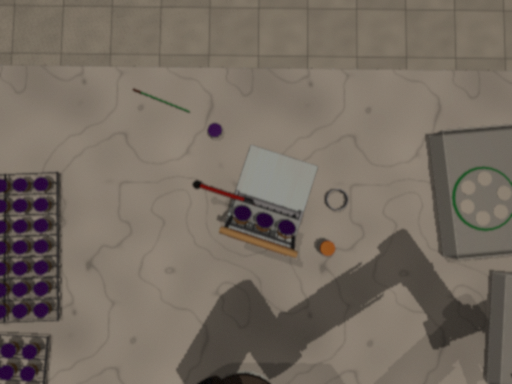

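The side view shows the rack at about (230,200), with bar ends at (183,160) and (258,143) and the foot at (311,183). The top view has the foot at (197,184) and the bar from (221,231) to (297,252). I'll enlarge both.

Run:
```python
import cv2
a=cv2.imread('pics/side0.png')[130:330,140:370]; b=cv2.imread('pics/top0.png')[135:265,185:345]
cv2.imwrite('pics/sc.png',cv2.resize(a,None,fx=3,fy=3,interpolation=cv2.INTER_CUBIC)) 
cv2.imwrite('pics/tc.png',cv2.resize(b,None,fx=4.5,fy=4.5,interpolation=cv2.INTER_CUBIC))
```

```text
(no output)
```

View pics/sc.png

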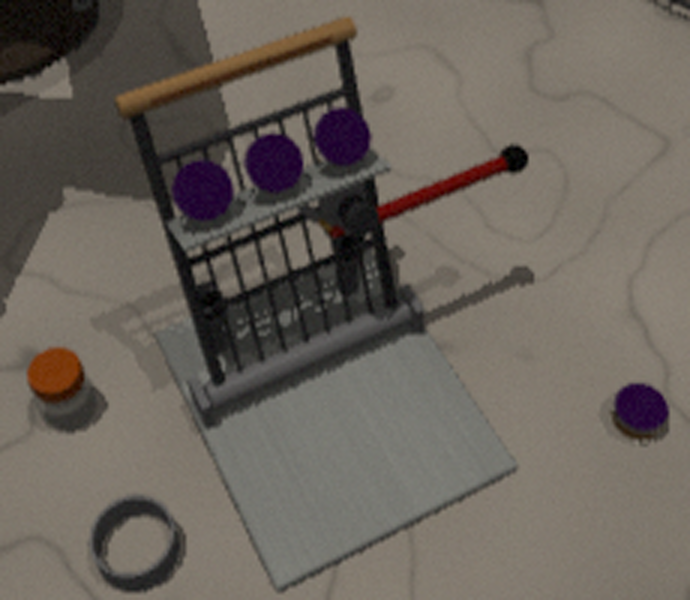

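View pics/tc.png

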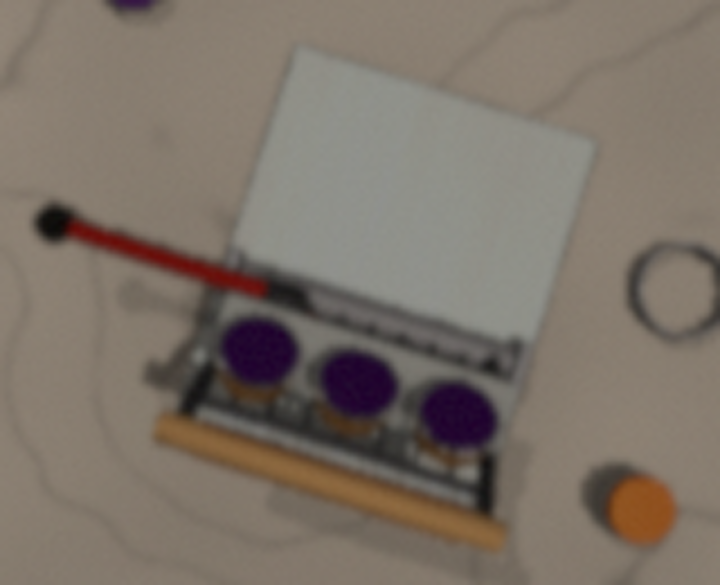

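In the side crop the bar ends are at (125,104) and (348,31), the foot at (514,158), and the front plate corners at (279,586) and (516,466). In the top crop the bar ends are at (162,429) and (500,537), the foot at (54,221), and the front corners at (299,46) and (598,143). Next I triangulate these and fit the base pose.

```bash
cat > h.py <<'E'
import numpy as np,cv2
from station import *
from scipy.spatial.transform import Rotation as Rn
from scipy.optimize import least_squares
np.set_printoptions(precision=4,suppress=True)
def P(n):
    c=camera_params(n); f=192/np.tan(np.radians(c['vertical_fov'])/2)
    return np.array([[f,0,c['cx']],[0,f,c['cy']],[0,0,1]])@np.array(c['view'])[:3]
def proj(n,X):
    h=P(n)@np.r_[X,1]; return h[:2]/h[2]
def tri(s,t):
    X=cv2.triangulatePoints(P('side'),P('top'),np.array(s,float),np.array(t,float))[:,0]; X=X[:3]/X[3]
    return X,np.r_[proj('side',X)-s,proj('top',X)-t]
def rack(p,lean=-.35):  # p=(x,y,yaw): base->world fn for rack-frame points (m)
    Rz=Rn.from_euler('z',p[2]); Ry=Rn.from_euler('y',lean)
    return lambda X: np.r_[p[0],p[1],.03]+(Rz*Ry).apply(X)
def tool():
    s=get_state(); return np.array(s['eef_pos']),Rn.from_euler('xyz',s['ee_rot'])
E
python3 - <<'E'
from h import *
S=lambda u,v:np.array([(u+.5)/3-.5+140,(v+.5)/3-.5+130])
T=lambda u,v:np.array([(u+.5)/4.5-.5+185,(v+.5)/4.5-.5+135])
pts={'barL':(S(348,31),T(162,429)),'barR':(S(125,104),T(500,537)),'foot':(S(514,158),T(54,221)),'fL':(S(516,466),T(299,46)),'fR':(S(279,586),T(598,143))}
for k,(s,t) in pts.items(): print(k,*tri(s,t))
def model(p):
    r=rack(p,p[3]); R=rack(p,0)
    return {'barL':r([0,.085,.25]),'barR':r([0,-.085,.25]),'foot':r([.035,.18,.12]),'fL':R([.15,.1,-.02]),'fR':R([.15,-.1,-.02])}
def res(p):
    m=model(p); return np.concatenate([np.r_[proj('side',m[k])-pts[k][0],proj('top',m[k])-pts[k][1]] for k in pts])
o=least_squares(res,[.55,0,-.3,-.35]); print(o.x,o.fun.reshape(-1,4))
for k,v in model(o.x).items(): print(k,v)
# bystanders, approximate height
for n,px,h in (('tart',(214.5,130),.019),('jar',(328,248),.06),('cutter',(336,199.5),.03)):
    M=P('top'); H=np.c_[M[:,:2],M[:,2]*h+M[:,3]]; X=np.linalg.solve(H,[*px,1]); print(n,X[:2]/X[2])
E
```

```text
barL [0.5122 0.0436 0.2591] [ 0.076  -0.006   0.0504  0.0461]
barR [ 0.4652 -0.1135  0.2661] [-0.3279  0.0137 -0.2258 -0.1617]
foot [0.6175 0.1139 0.1541] [ 0.0994 -0.0102  0.0581  0.0625]
fL [ 0.742  -0.0113  0.0027] [-0.3595  0.0342 -0.1808 -0.1904]
fR [ 0.6827 -0.1988  0.0031] [-0.2821  0.0172 -0.1478 -0.1214]
[ 0.5707 -0.0609 -0.3055 -0.3497] [[ 1.6351 -2.1099 -1.3172 -0.9894]
 [-1.8807  0.7195  1.0157  0.6234]
 [-0.219  -0.1667  0.2715  0.2499]
 [ 0.8163 -1.0858 -0.4659 -1.3325]
 [-1.0768  0.0006  1.1509 -0.777 ]]
barL [0.5146 0.0459 0.2649]
barR [ 0.4635 -0.1162  0.2649]
foot [0.617  0.1133 0.1547]
fL [ 0.7439 -0.0106  0.01  ]
fR [ 0.6837 -0.2014  0.01  ]
tart [0.779  0.0902]
jar [ 0.4602 -0.2184]
cutter [ 0.5888 -0.2456]
```

The triangulated bar and foot heights (about 0.262 and 0.154 m) match the fitted model (0.265 and 0.155). I'll push the leg down from above with closed fingers, following its arc. A vertical push gives almost no torque about the rack's hinge.

```bash
cat >> h.py <<'E'
B=np.array([.5707,-.0609,-.3055]); YAW=B[2]-np.pi/2
def bw(X): return np.r_[B[:2],0]+Rn.from_euler('z',B[2]).apply(X)
def rows(targets,roll=np.pi,pitch=0,yaw=YAW):
    p,R=tool(); G=Rn.from_euler('xyz',[roll,pitch,yaw])
    for t in targets: print(np.r_[R.inv().apply(t-p)*100,(R.inv()*G).as_rotvec()])
E
python3 - <<'E'
from h import *
print('lift,over'); rows([tool()[0]+[0,0,.17],bw([-.008,.158,.39]),bw([-.008,.158,.19])])
print('arc in base mm')
for q,yc in ((0,.158),(.2,.157),(.4,.153),(.6,.146),(.75,.138),(.9,.130)):
    ye=yc-.0095; d=(ye-.05)*np.tan(q); print(q,1e3*np.array([-.008+.784*d,yc,.155-.622*d+.006/np.cos(.6*q)]), 'r',(ye-.05)/np.cos(q))
E
```

```text
lift,over
[  0.0025   0.025  -17.       0.0014   0.0005  -0.9256]
[-60.635   55.8298 -16.3539   0.0014   0.0005  -0.9256]
[-60.6379  55.8004   3.6461   0.0014   0.0005  -0.9256]
arc in base mm
0 [ -8. 158. 161.] r 0.09849999999999999
0.2 [  7.4952 157.     148.7501] r 0.09948303738176628
0.4 [ 22.9924 153.     136.5887] r 0.10151336405383281
0.6 [ 38.3954 146.     124.6024] r 0.10480584920531537
0.75 [ 49.3342 138.     116.1763] r 0.10728603828676975
0.9 [ 61.6515 130.     106.7362] r 0.11341516963785651
```

```bash
python3 -m creep '[[[0,0,0,-6,0,0,0],[0,0,0,-12,0,0,0],[0,0,0,-16.5,0,0,0],[0,-4,3.7,-16.5,0,0,-0.06],[0,-8,7.4,-16.5,0,0,-0.12],[0,-12,11.1,-16.5,0,0,-0.18],[0,-16,14.8,-16.5,0,0,-0.25],[0,-20,18.5,-16.5,0,0,-0.31],[0,-24,22.1,-16.5,0,0,-0.37],[0,-28,25.8,-16.5,0,0,-0.43],[0,-32,29.5,-16.5,0,0,-0.49],[0,-36,33.1,-16.5,0,0,-0.55],[0,-40,36.8,-16.5,0,0,-0.61],[0,-44,40.5,-16.5,0,0,-0.68],[0,-48,44.2,-16.5,0,0,-0.74],[0,-52,47.9,-16.5,0,0,-0.80],[0,-56,51.6,-16.5,0,0,-0.86],[0,-60.6,55.8,-16.5,0,0,-0.926],[0,-60.6,55.8,-16.5,0,0,-0.926],[0,-60.6,55.8,-16.5,0,0,-0.926]]]' 20
python3 - <<'E'
from h import *
rows([bw([-.008,.158,.18])]); print(get_state()['q'])
cv2.imwrite('pics/s1.png',cv2.resize(grab_frame('side')[60:330,100:420],None,fx=2.4,fy=2.2))
E
```

```text
t: 2.6
eef_pos: [0.6102, 0.0919, 0.3908]
ee_rot: [3.141, -0.001, -1.875]
force: [0.0, -0.5, -0.3]
width: 0.0003
gripper_force: 0.0
[-0.0609 -0.0534 21.0823  0.0011 -0.001   0.0009]
[ 0.4656  0.2073  0.1671 -0.     -1.5321 -0.7701]
```

```bash
python3 -m creep '[[[0,0,0,5,0,0,0],[0,0,0,11,0,0,0],[0,0,0,16,0,0,0],[0,0,0,19,0,0,0],[0,0,0,21,0,0,0],[0,0,0,21,0,0,0],[0,0,0,21,0,0,0]]]'
python3 - <<'E'
from h import *
a=cv2.resize(grab_frame('side')[80:280,150:350],None,fx=2,fy=3); b=cv2.resize(grab_frame('top')[135:265,150:350],None,fx=2,fy=600/130)
cv2.imwrite('pics/1.png',np.hstack([a,b])[:600])
rows([bw([-.008,.158,.16])])
E
```

```text
t: 3.52
eef_pos: [0.6109, 0.0912, 0.1831]
ee_rot: [-3.14, 0.001, -1.877]
force: [-0.0, 0.1, 0.5]
width: 0.0005
gripper_force: 0.0
[-0.0443  0.0606  2.3199 -0.002   0.0015  0.0002]
```

View pics/1.png

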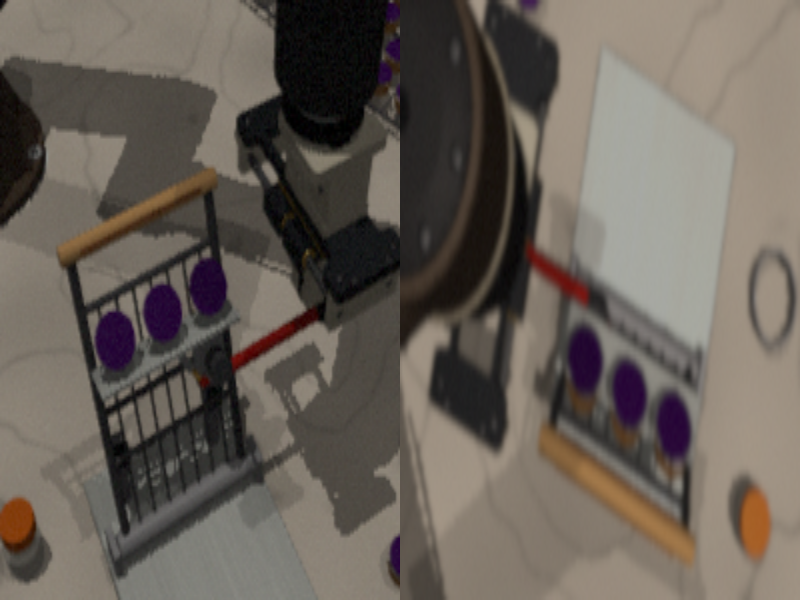

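The fingers sit just above the outer part of the red bar, clear of the rack, whose gripper body is long along base x. Now the arc push: first half, then check the force.

```bash
python3 -m creep '[[[0,0,0,1.2,0,0,0],[0,0,0,2.0,0,0,0],[0,0,-0.3,2.4,0,0,0],[0,0,-0.7,2.8,0,0,0],[0,0.1,-1.1,3.15,0,0,0],[0,0.2,-1.6,3.6,0,0,0],[0,0.3,-2.1,4.1,0,0,0],[0,0.5,-2.6,4.6,0,0,0],[0,0.5,-2.7,4.65,0,0,0]]]'
python3 - <<'E'
from h import *
f=grab_frame('side'); cv2.imwrite('pics/s2.png',f)
# red bar fit & wooden bar check: compare bar position with first image
def red(f): 
    h=cv2.cvtColor(f,cv2.COLOR_BGR2HSV); m=cv2.inRange(h,(0,170,60),(6,255,255))|cv2.inRange(h,(174,170,60),(180,255,255)); m[:, :240]=0;m[:150]=0;m[235:]=0;m[:,340:]=0
    ys,xs=np.nonzero(m); return len(xs),cv2.fitLine(np.c_[xs,ys].astype(np.float32),cv2.DIST_L2,0,.01,.01).ravel(),xs.min(),xs.max()
print(red(cv2.imread('pics/side0.png')),red(f))
def bar(f):
    h=cv2.cvtColor(f,cv2.COLOR_BGR2HSV); m=cv2.inRange(h,(8,100,80),(22,255,255)); m[175:]=0;m[:,280:]=0;m[:,:160]=0; return np.mean(np.nonzero(m),1)
print(bar(cv2.imread('pics/side0.png')),bar(f))
print(get_state()['force'])
for q in(0,.2,.4,.6):
    r=rack(B); a=r([.035,.05,.12]); b=r([.035+.13*np.sin(q)*.523,.05+.13*np.cos(q),.12-.13*np.sin(q)*.853]); d=proj('side',b)-proj('side',a); print(q,d/np.linalg.norm(d),proj('side',b))
E
```

```text
t: 4.75
eef_pos: [0.6366, 0.0782, 0.1362]
ee_rot: [-3.138, 0.0, -1.875]
force: [1.9, -2.4, 7.9]
width: 0.0003
gripper_force: 3.2
(183, array([  0.9237,  -0.3832, 286.1967, 192.5082], dtype=float32), np.int64(251), np.int64(308)) (129, array([  0.9993,   0.0376, 282.1318, 203.9147], dtype=float32), np.int64(267), np.int64(299))
[150.922  217.1293] [150.7673 217.9597]
[ 3.0174 -3.1487  7.0742]
0 [ 0.9255 -0.3788] [310.7587 182.157 ]
0.2 [ 0.984  -0.1783] [313.9427 193.1942]
0.4 [0.9996 0.0296] [315.0733 204.6341]
0.6 [0.9721 0.2344] [314.0977 216.0831]
```

The leg is at about 0.4 rad. The rack stays on its rests, since the push on the bar is down and slightly backward. Continuing.

```bash
python3 -m creep '[[[0,0.2,-0.5,0.4,0,0,0],[0,0.4,-0.95,0.8,0,0,0],[0,0.7,-1.4,1.2,0,0,0],[0,1.0,-1.8,1.55,0,0,0],[0,1.3,-2.15,1.9,0,0,0],[0,1.6,-2.6,2.25,0,0,0],[0,1.9,-3.0,2.6,0,0,0],[0,2.3,-3.5,3.0,0,0,0],[0,2.3,-3.5,3.0,0,0,0],[0,2.3,-3.5,3.0,0,0,0]]]'
python3 - <<'E'
from h import *
a=grab_frame('side'); cv2.imwrite('pics/s3.png',a)
a=cv2.resize(a[130:330,150:350],None,fx=3,fy=3); cv2.imwrite('pics/2.png',a)
E
```

```text
t: 6.05
eef_pos: [0.6611, 0.0463, 0.1051]
ee_rot: [-3.142, 0.0, -1.876]
force: [-0.6, 0.3, 0.7]
width: 0.0005
gripper_force: 0.0
```

View pics/2.png

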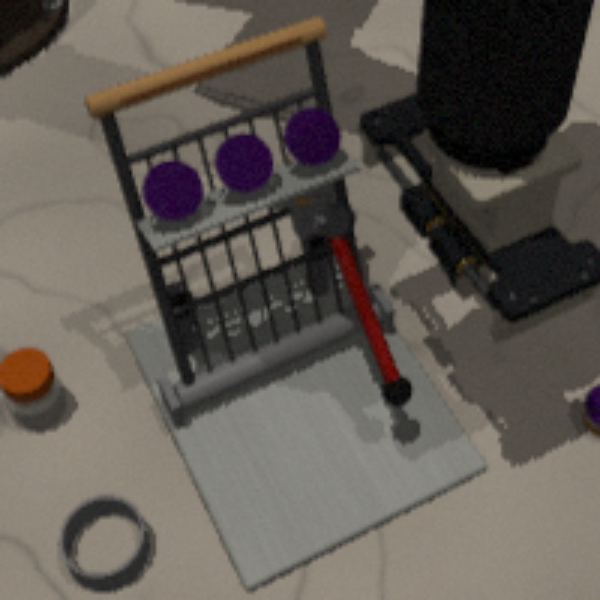

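The leg snapped fully down: its foot is at crop (397,391), i.e. pixel (282,260). The rack still leans on its rests. I check the leg angle against the model and plan the retreat and bar approach.

Run:
```python
from h import *
r=rack(B)
for q in(1.3,1.45,np.pi/2): print(q,proj('side',r([.035+.13*np.sin(q)*.523,.05+.13*np.cos(q),.12-.13*np.sin(q)*.853])))
rows([bw([.05,.19,.20]),bw([.0,.15,.36]),bw([-.086,0,.36]),bw([-.086,0,.32])])
```

```text
1.3 [294.8267 250.455 ]
1.45 [287.9276 255.5963]
1.5707963267948966 [281.8346 258.9387]
[-6.0492  0.3894 -9.4778 -0.0002  0.0001  0.0005]
[ -2.0535   5.3884 -25.4792  -0.0002   0.0001   0.0005]
[ 12.942   13.9961 -25.4824  -0.0002   0.0001   0.0005]
[ 12.9425  13.9969 -21.4824  -0.0002   0.0001   0.0005]
```

The leg matches pi/2 to within about a pixel, so it is down on its stop. Now retreat outward and up, then over the bar with a 4 cm opening.

```bash
python3 -m creep '[[[0,-3,0.2,-3,0,0,0],[0,-6,0.4,-8,0,0,0],[0,-6,1,-13,0,0,0],[0,-5,2.5,-18,0,0,0],[0,-3,4.5,-22,0,0,0],[2,-2,5.5,-25.5,0,0,0],[4,1,7.5,-25.5,0,0,0],[4,5,9.5,-25.5,0,0,0],[4,9,12,-25.5,0,0,0],[4,13,14,-25.5,0,0,0],[4,13,14,-24,0,0,0],[4,13,14,-21.5,0,0,0],[4,13,14,-21.5,0,0,0],[4,13,14,-21.5,0,0,0]]]'
python3 - <<'E'
from h import *
a=grab_frame('side'); cv2.imwrite('pics/s4.png',a)
cv2.imwrite('pics/3.png',cv2.resize(a[70:230,150:350],None,fx=4,fy=3.75,interpolation=cv2.INTER_CUBIC))
rows([bw([-.086,0,.245])])
for y in(-.085,.085): print(proj('side',rack(B)([0,y,.25])),proj('top',rack(B)([0,y,.25])))
E
```

```text
t: 7.85
eef_pos: [0.4891, -0.0353, 0.3207]
ee_rot: [-3.141, -0.0, -1.875]
force: [-0.5, 0.0, 1.3]
width: 0.0399
gripper_force: 0.0
[-0.0092  0.0615  7.5878 -0.0009  0.0002  0.0009]
[179.4272 165.0361] [296.7341 254.6129]
[257.2726 137.8787] [219.2929 228.9974]
```

View pics/3.png

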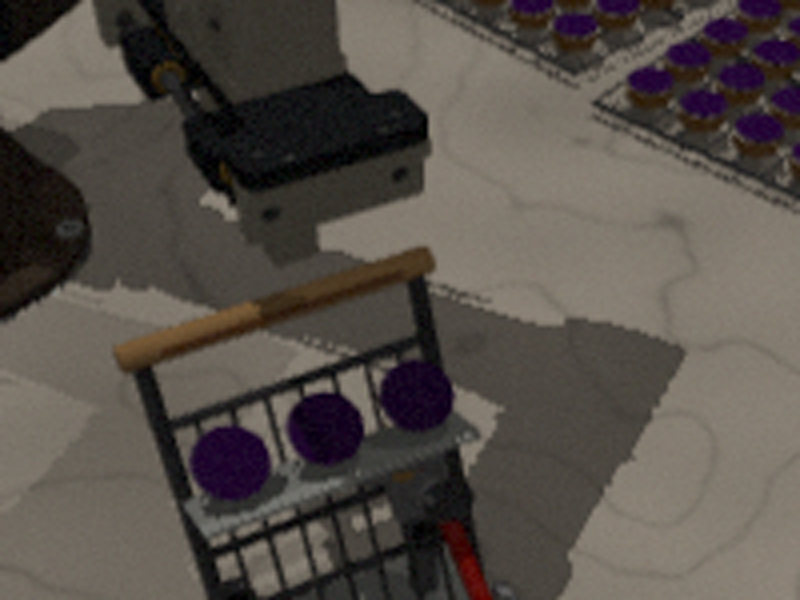

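The fingers straddle the bar line. The bar's middle is at about pixel (219,152.5) against a predicted (218,151.4), roughly 2 mm of agreement. Descend and close.

```bash
python3 -m creep '[[[4,0,0,2.5,0,0,0],[4,0,0,4.5,0,0,0],[4,0,0,6,0,0,0],[4,0,0,7,0,0,0],[4,0,0,7.6,0,0,0],[4,0,0,7.6,0,0,0],[4,0,0,7.6,0,0,0]]]' 25; python3 -m creep '[[[1,0,0,0,0,0,0],[1,0,0,0,0,0,0],[1,0,0,0,0,0,0],[1,0,0,0,0,0,0],[1,0,0,0,0,0,0],[1,0,0,0,0,0,0]]]' 25
```

```text
t: 8.78
eef_pos: [0.4888, -0.0356, 0.2446]
ee_rot: [-3.141, 0.0, -1.876]
force: [-0.7, -0.7, -0.1]
width: 0.0396
gripper_force: 0.0
t: 9.52
eef_pos: [0.4903, -0.036, 0.2448]
ee_rot: [-3.138, 0.0, -1.876]
force: [6.8, -3.8, -2.0]
width: 0.0152
gripper_force: 25.0
```

The bar is gripped (15 mm opening at 25 N). Swing it upright along the 250 mm arc.

```bash
python3 -m creep '[[[1,0,-0.5,-0.17,0,0,0],[1,0,-1.2,-0.4,0,0,0],[1,0,-1.8,-0.58,0,0,0],[1,0,-2.4,-0.75,0,0,0],[1,0,-3.0,-0.9,0,0,0],[1,0,-3.6,-1.02,0,0,0],[1,0,-4.2,-1.14,0,0,0],[1,0,-4.85,-1.25,0,0,0],[1,0,-5.5,-1.34,0,0,0],[1,0,-6.1,-1.4,0,0,0],[1,0,-6.75,-1.45,0,0,0],[1,0,-7.35,-1.5,0,0,0],[1,0,-7.9,-1.51,0,0,0],[1,0,-8.3,-1.52,0,0,0],[1,0,-8.6,-1.52,0,0,0],[1,0,-8.6,-1.52,0,0,0],[1,0,-8.6,-1.52,0,0,0],[1,0,-8.6,-1.52,0,0,0]]]'
python3 - <<'E'
from h import *
p=tool()[0]; print('tcp in base',1e3*Rn.from_euler('z',-B[2]).apply(p-np.r_[B[:2],0]),get_state()['force'])
a=cv2.resize(grab_frame('side')[110:310,150:350],None,fx=2,fy=3); t=grab_frame('top'); cv2.imwrite('pics/top5.png',t)
b=cv2.resize(t[130:270,180:350],(400,600)); cv2.imwrite('pics/4.png',np.hstack([a,b]))
for l in(-.05,0,.05):
    r=rack(B,l); print(l,[proj('side',r(x)) for x in([0,-.085,.25],[0,.085,.25],[.103,.05,.009])])
E
```

```text
t: 11.78
eef_pos: [0.5716, -0.0615, 0.2599]
ee_rot: [-3.14, 0.001, -1.876]
force: [1.2, 1.1, 5.3]
width: 0.0152
gripper_force: 25.0
tcp in base [  1.022   -0.2832 259.9164] [1.2357 1.0903 5.2794]
-0.05 [array([191.6359, 184.7928]), array([274.669 , 154.1073]), array([283.2466, 268.9052])]
0 [array([194.1064, 189.3281]), array([277.8712, 157.978 ]), array([283.2714, 270.2444])]
0.05 [array([196.6852, 194.2035]), array([281.1308, 162.1717]), array([283.2376, 271.4845])]
```

View pics/4.png

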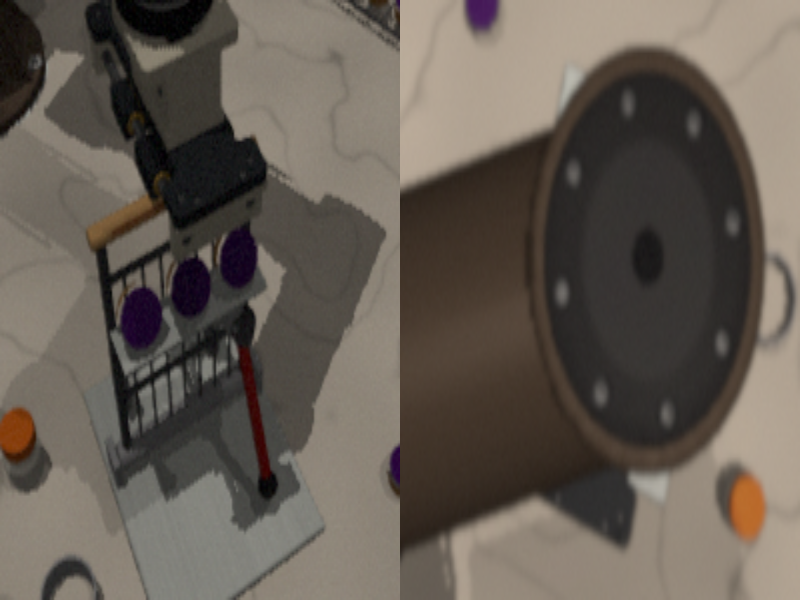

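The rack is upright. Its bar end is at pixel (198,189), which matches a lean within about 0.01 rad. Using the grip position as a reference instead gives about -0.002. The leg is still down, with the foot above the plate. I settle briefly, confirm stillness and hand in.

```bash
python3 -m creep '[[[1,0,0,0,0,0,0],[1,0,0,0,0,0,0],[1,0,0,0,0,0,0],[1,0,0,0,0,0,0],[1,0,0,0,0,0,0],[1,0,0,0,0,0,0]]]' && python3 -c "
from station import *
s=get_state();print(abs(s['qd']).max(),s['eef_pos']);print(job_done())"
```

```text
t: 12.62
eef_pos: [0.5716, -0.0615, 0.2599]
ee_rot: [-3.14, 0.0, -1.876]
force: [0.9, 1.3, 5.3]
width: 0.0151
gripper_force: 25.0
0.0018772095263882445 [ 0.57156139 -0.06148101  0.25989125]
the job is handed in; nothing more can be done
None
```

The job is handed in after 12.6 s of the 53 s allowed: the kickstand was flipped fully down while the rack still leaned, and the arm is now holding the rack by its top bar, still and upright to within about 0.01 rad, with the tart, jar and cutter untouched.

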